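# Lift the undersized bun off the cooling rack with tongs

### The arm

A 7-joint arm with a two-finger parallel gripper is mounted at the origin on the work surface. World frame = base frame: x ahead of the robot, y to its left, z up, the work surface at z = 0. Lengths are in mm, angles in rad, forces in N, time in s.
With the tool pointing down it reaches from about 425 to 825 mm from the base axis. Payload 3.6 kg.
Tool frame: the origin (TCP) lies midway between the tips of the shut fingers; the grasp point (between the pads) lies 19 mm behind it; z points along the fingers, y is the line along which they close (so a half turn about z gives the same grasp; the last joint's range is limited). The gripper opens to 93 mm and grips with 3 to 60 N. Pads are 15 mm wide; open, the fingers measure 128 mm over their backs; the gripper's body (75 mm by 188 mm) begins 65 mm behind the grasp point.
Start: joints at [1.296, 0.615, -0.013, 1.423, 0.008, 1.103, -0.04], TCP at [160.071, -629.949, 182.24] pointing down, gripper open.
Joint ranges: [-3.12, 3.12], [-0.3, 2.06], [-1.34, 1.32], [0.26, 2.42], [-1.36, 4.5], [0.01, 1.98], [-2.84, 2.84]. Speed limits (rad/s): [2.79, 2.79, 3.14, 3.14, 3.14, 3.14, 3.14].

### API

Orientations are given as a unit quaternion [w, x, y, z].
In Python, from workcell import ctrl gives the robot as it stands.
- The arm moves only by the tool apply_moves, never from a script. Its argument "series" is a list of rows, each an object of numbers: "x", "y", "z": the shift along the tool's x, y, z in m; "roll": the turn about the tool's z in degrees; "fingers": the finger opening in m, from 0 to 0.093. In form: [{"x": .., "y": .., "z": .., "roll": .., "fingers": ..}, ...]. A call has 1 to 8 rows; each row shifts and turns the commanded pose from where the row before left it, along the tool's axes as they then stand; what a row does not reach is not made up. A row lasts 1/10 s, in which the tool goes at most 50 mm and 8.59 degrees, less where a joint would pass 70% of its speed; a pose out of reach is approached as far as the arm can. A call with a gripper value outside its range is refused whole. The fingers move at their own pace and stop on an object; the grip force is fixed at half the most. Time passes only in rows, so rows that do not move let the fingers close. It gives the time, the measured TCP pose, the force, the opening and the grip force at its end, in the units of the state.
- ctrl.sense(): the state, without advancing time (a new reading comes with each control period).
- ctrl.grab_frame(name): name is "scene" or "top" or "wrist"; returns a dict with "frame" (384x512x3 uint8, red, green, blue), "intrinsics" (3x3 intrinsics, pixels), "world_to_cam" (4x4, takes a point from world to camera coordinates). Camera axes: x right, y up, looking along -z (the intrinsics and any distortion apply to the point x, -y, -z); pixel columns grow to the right and rows downward; lengths in mm; the calibration is good to about 2 mm. A picture is of the moment at which its call begins. There is no depth.
- ctrl.finish_job(): hands the job in; it is judged then, once.
The state is a dict: "clock": time; "joint_positions": joint angles; "qd": joint speeds; "effort": joint torques, N m; "ee_pos": TCP position; "tool_rot": TCP orientation; "contact_force": force on the tool from outside, world axes, zero at the start; "ft_torque": the same for the moment, N m; "width": finger opening in mm; "gripper_force": force on a finger pad.
Only numpy, scipy, OpenCV 4.12 (cv2) and the standard library are available. Lean on these libraries where they do the work, as an engineer would, in place of code of your own. Each camera call takes 0.05 s, during which the arm holds its last target. There are 200 camera calls.

### The job

One nut bun in the front row on the cooling rack has come out clearly smaller than the rest. Take up the spring tongs lying on the counter, close them on that small bun and lift it out of its row, and finish still holding it quietly in the tongs, at least 10 cm clear above the rack, so that its underside can be checked. Touch buns only with the tongs, and leave the other buns and everything else on the counter where they are.

Things in the scene. Friction and masses are not known exactly. Their poses are not given: they have to be found in the camera images.
- small_bun_center (a point): Centre (18 mm over its foot) of the small bun: a round domed nut bun 44 mm across, 36 mm high, 25 to 50 g, rigid, its sides nearly upright 8 to 20 mm over its foot. It stands in any of the three places of the rack's front row (nearest the robot); all other buns are plainly larger.
- small_bun: The same small bun; origin at the centre of its underside, z up.
- tongs: Spring tongs of bare steel, 0.15 kg, 270 mm long, lying flat on the counter left or right of the rack, heads away from the robot. This is the hinge end: origin on the underside of the hinge barrel (34 mm tall), x along the mid-line to the heads, z up. The arms spread level to +y and -y, always equally, held open by a spring.
- tongs_grip (a point): Mid-line point 105 mm ahead (tongs x) of the hinge, 17 mm over the tongs' underside: grip here across y, from above; the tongs balance here. Arms: 26 mm tall (4 to 30 mm over the counter), 56 mm over their outsides when free, 39 mm when closed on the small bun. Each takes 8 N to start closing, 10 N at the bun: fingers held 48 to 53 mm apart carry the tongs open; a grip of 20 N or more closes them.
- tongs_heads (a point): Mid-line point between the heads, 91 mm ahead (tongs x) of tongs_grip, 17 mm over the tongs' underside: the bun's middle belongs here. The heads are upright plates 34 mm tall (0 to 34 mm over the underside), from 20 mm behind to 32 mm ahead of this point, bent inward over the last 16 mm. When free they stand 75 mm apart inside, 83 mm outside.
- left_jaw: The tongs' left arm and head (+y side); origin at the hinge, axes as the tongs when free; turns about z by up to 0.165 rad as it closes (0.08 on the small bun).
- right_jaw: The tongs' right arm and head (-y side); origin at the hinge, axes as the tongs when free; turns about z by up to 0.165 rad as it closes.
- rack: Fixed wire cooling rack, 220 mm (x) by 310 mm (y), no rim; origin under its centre at counter height; its top, where the buns stand, is 30 mm over the counter. Its x points away from the robot, turned up to 0.22 rad. Buns stand within some 3 mm of x = -45 (front row, 65 mm from the front edge) and +45 mm, y = -95, 0, +95 mm.
- bun_a: Full-size nut bun in the front row, 58 mm across, 46 mm high; origin at the centre of its underside. To be left alone.
- bun_b: Full-size nut bun in the front row, 58 mm across, 46 mm high; origin at the centre of its underside. To be left alone.
- bun_c: Full-size nut bun in the back row, 58 mm across, 46 mm high; origin at the centre of its underside. To be left alone.
- bun_d: Full-size nut bun in the back row, 58 mm across, 46 mm high; origin at the centre of its underside. To be left alone.
- bun_e: Full-size nut bun in the back row, 58 mm across, 46 mm high; origin at the centre of its underside. To be left alone.
- bowl: Small steel mixing bowl, 132 mm across and 58 mm high, on the counter on the other side of the rack from the tongs; origin under its centre. To be left alone.
- scraper: Dough scraper with a wooden handle, lying on the counter left of the rack's far part, about 80 by 126 mm, 19 mm high; origin under its centre. To be left alone.
- shaker_center (a point): Centre of an aluminium sugar shaker, 66 mm across and 119 mm tall, standing right of the rack's far part. To be left alone.
Not all that is in view belongs to the job. Leave any pink, purple or red look-alike of the small_bun alone.

How it is judged:
By the outcome, as a careful person would: the job done as asked, in the order asked, and still so for the second after the job is handed in, while the arm keeps its last pose, push and grip.
It also fails if it takes over 40 s, if anything falls off the work surface, if the arm or the gripper's body presses on something with over 40 N, if the wrist force passes 120 N, or if a joint passes its speed limit or range.

## Working session

There is one attempt and no reset: what is moved stays moved. The work goes in short steps, Python scripts to look and compute and a tool call to move; the robot and the scene stay as the last step left them, time stands still between calls to the robot, and variables do not carry over. Pictures are saved under pics/ and viewed, at most 10 in all, crops included, and the job is handed in when it is done.

Besides the shell and the picture viewer there is one more tool, called in YAML: its name, and indented under it one key for each argument. apply_moves: Moves the arm, as the interface text tells. Its arguments: {"type":"object","properties":{"series":{"type":"array","items":{"type":"object","properties":{"x":{"type":"number"},"y":{"type":"number"},"z":{"type":"number"},"roll":{"type":"number"},"fingers":{"type":"number"}}}}},"required":["series"]}

```bash
mkdir -p pics
cat > h.py <<'E'
import numpy as np,cv2
from workcell import ctrl
def grab(n,fn=None):
    f=ctrl.grab_frame(n)
    if fn: cv2.imwrite('pics/'+fn,cv2.cvtColor(f['frame'],cv2.COLOR_RGB2BGR))
    return f
def ray(f,u,v,z):
    K=np.array(f['intrinsics']);T=np.array(f['world_to_cam'])
    d=np.linalg.inv(K)@[u,v,1];d=np.array([d[0],-d[1],-d[2]])
    R=T[:3,:3];c=-R.T@T[:3,3];d=R.T@d
    return c+d*(z-c[2])/d[2]
def proj(f,p):
    K=np.array(f['intrinsics']);T=np.array(f['world_to_cam'])
    q=T[:3,:3]@p+T[:3,3];q=K@[q[0],-q[1],-q[2]];return q[:2]/q[2]
E
python3 - <<'E'
from h import *
f=grab('top','top1.png');g=grab('scene','sc1.png')
print([k for k in f],f['intrinsics'],f['world_to_cam'])
print(ctrl.sense())
a=np.hstack([f['frame']]);cv2.imwrite('pics/top1b.png',cv2.cvtColor(cv2.resize(a,(800,600),interpolation=cv2.INTER_CUBIC),cv2.COLOR_RGB2BGR))
E
```

```text
['frame', 'intrinsics', 'world_to_cam'] [[415.89810332   0.         257.28208052]
 [  0.         415.89810332 191.57135315]
 [  0.           0.           1.        ]] [[-9.27251187e-03 -9.99948818e-01  4.04736136e-03  2.98910316e+00]
 [ 9.95957076e-01 -8.87368006e-03  8.93910567e-02 -5.23818194e+02]
 [-8.93505665e-02  4.85987782e-03  9.95988382e-01 -1.32822311e+03]
 [ 0.00000000e+00  0.00000000e+00  0.00000000e+00  1.00000000e+00]]
{'clock': 0.1, 'joint_positions': array([ 1.29550095,  0.61582588, -0.01260654,  1.42469907,  0.00810846,
        1.10338424, -0.04040699]), 'qd': array([ 0.00075237, -0.00245044, -0.00252551, -0.00251258, -0.00031891,
        0.00228099, -0.00148759]), 'effort': array([ 1.11469479e-03, -4.60041547e+01,  2.09897887e-01, -1.66244817e+01,
       -6.11924613e-02,  1.69839570e-02,  1.24140461e-04]), 'ee_pos': array([ 159.86609962, -629.23605191,  181.2080452 ]), 'tool_rot': array([-1.12167278e-03,  9.92268601e-01,  1.24103747e-01, -1.60518457e-04]), 'contact_force': array([ 0.59161728, -0.20299202, -0.11462422]), 'ft_torque': array([-0.00751086,  0.01224503, -0.05335543]), 'gripper_force': 0.0, 'width': 93.07458578918687}
```

View pics/top1b.png

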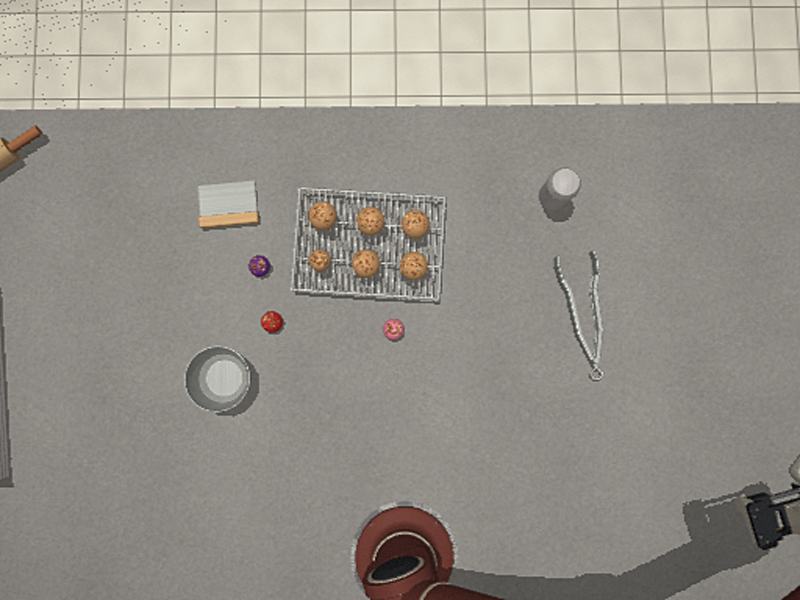

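View pics/sc1.png

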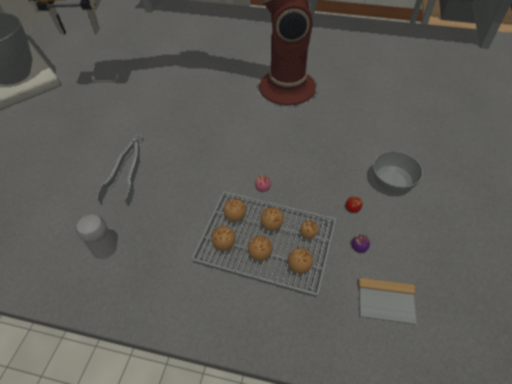

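The top view (800 px) shows the small bun at (319,260), in the left place of the front row. The tongs have their hinge at (597,374) and head tips at (558,258) and (594,254). The look-alikes stand at (260,266), (272,322) and (394,329).

Run:
```python
from h import *
f=grab('top'); s=1.5625
P=lambda u,v,z:ray(f,(u+.5)/s-.5,(v+.5)/s-.5,z)
h=P(597,374,30);l=P(558,258,30);r=P(594,254,30)
print('hinge',h,'tips',l,r,np.linalg.norm(l-r))
m=(l+r)/2;d=m-h;print('len',np.linalg.norm(d[:2]),'yaw',np.arctan2(d[1],d[0]))
d/=np.linalg.norm(d);print('grip',h+105*d)
for n,u,v,z in [('small',319,260,55),('front mid',366,264,60),('front right',414,266,60),('back l',322,216,60),('back r',416,224,60),('purple',260,266,18),('red',272,322,18),('pink',394,329,18),('shaker',565,175,110),('bowl',218,379,50),('rackFL',292,291,30),('rackFR',438,300,30),('rackBL',300,189,30),('rackBR',444,197,30)]:
  print(n,P(u,v,z).round(0))
b=f['frame'][145:250,340:400]
cv2.imwrite('pics/t2.png',cv2.cvtColor(cv2.resize(b,None,fx=5.5,fy=5.5,interpolation=cv2.INTER_CUBIC),cv2.COLOR_RGB2BGR))
```

```text
hinge [ 366.47641558 -399.73176245   30.        ] tips [ 607.40443446 -327.03427118   30.        ] [ 615.17677404 -402.44368258   30.        ] 75.80889518844492
len 247.3024100467038 yaw 0.14197443262217987
grip [ 470.4199631  -384.87447705   30.        ]
small [604. 168.  55.]
front mid [594.  71.  60.]
front right [589. -26.  60.]
back l [694. 161.  60.]
back r [676. -31.  60.]
purple [598. 296.  18.]
red [480. 270.  18.]
pink [463.  16.  18.]
shaker [ 761. -326.  110.]
bowl [364. 371.  50.]
rackFL [543. 226.  30.]
rackFR [522. -76.  30.]
rackBL [758. 211.  30.]
rackBR [739. -91.  30.]
```

View pics/t2.png

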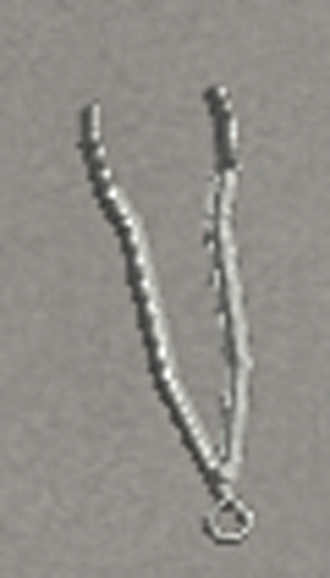

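The small bun sits at about (604,168), which fits the rack with its yaw of about -0.07. The head tips are 76 mm apart, as they should be. Measured back from the tips, the tongs' grip point is at about (490,-382) with yaw 0.142. I'll move above it and look with the wrist camera.

apply_moves:
  series:
    - {"roll": 6.1}
    - {"x": 0.045, "y": -0.025}
    - {"x": 0.045, "y": -0.025}
    - {"x": 0.045, "y": -0.025}
    - {"x": 0.045, "y": -0.025}
    - {"x": 0.045, "y": -0.025}
    - {"x": 0.045, "y": -0.025}
    - {"x": 0.045, "y": -0.025}

```text
invalid input at $.series[0]: expected keys x, y, z, roll, fingers
```

apply_moves:
  series:
    - {"x": 0.03, "y": -0.015}
    - {"x": 0.017, "y": -0.008}
    - {}
    - {}

```text
invalid input at $.series[0]: expected keys x, y, z, roll, fingers
```

Run:
```python
from h import *
f=grab('wrist');s=ctrl.sense();print(s['ee_pos'],s['tool_rot'],s['clock'],s['joint_positions'].round(2))
cv2.imwrite('pics/w1.png',cv2.cvtColor(cv2.resize(f['frame'],(800,600),interpolation=cv2.INTER_CUBIC),cv2.COLOR_RGB2BGR))
```

```text
[ 159.95089324 -629.45840022  181.53295428] [-7.80230973e-04  9.92269432e-01  1.24099783e-01 -9.35918381e-05] 0.2 [ 1.3   0.62 -0.01  1.42  0.01  1.1  -0.04]
```

View pics/w1.png

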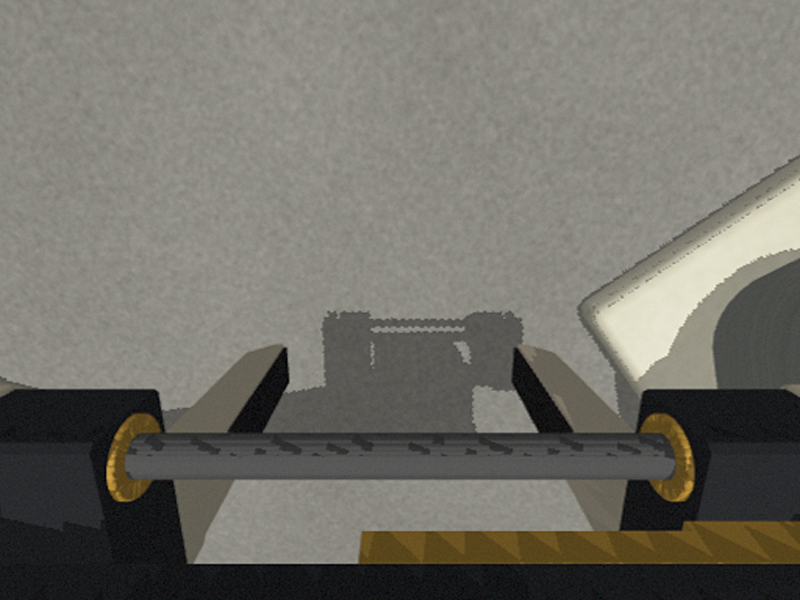

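The move was refused because all five keys are required, so this picture only shows the wrist view at the start pose: fingers, counter and no tongs. I'll repeat the move with every key.

apply_moves:
  series:
    - {"x": 0, "y": 0, "z": 0, "roll": 6.1, "fingers": 0.093}
    - {"x": 0.045, "y": -0.022, "z": 0, "roll": 0, "fingers": 0.093}
    - {"x": 0.045, "y": -0.022, "z": 0, "roll": 0, "fingers": 0.093}
    - {"x": 0.045, "y": -0.022, "z": 0, "roll": 0, "fingers": 0.093}
    - {"x": 0.045, "y": -0.022, "z": 0, "roll": 0, "fingers": 0.093}
    - {"x": 0.045, "y": -0.022, "z": 0, "roll": 0, "fingers": 0.093}
    - {"x": 0.045, "y": -0.022, "z": 0, "roll": 0, "fingers": 0.093}
    - {"x": 0.045, "y": -0.022, "z": 0, "roll": 0, "fingers": 0.093}

```text
clock: 1.0
ee_pos: [450.9, -431.8, 182.2]
tool_rot: [-0.0, 0.997, 0.071, -0.0]
contact_force: [-0.4, -0.1, 0.1]
width: 93.0
gripper_force: 0.0
```

apply_moves:
  series:
    - {"x": 0.03, "y": -0.022, "z": 0, "roll": 0, "fingers": 0.093}
    - {"x": 0.017, "y": -0.022, "z": 0, "roll": 0, "fingers": 0.093}
    - {"x": 0, "y": 0, "z": 0, "roll": 0, "fingers": 0.093}
    - {"x": 0, "y": 0, "z": 0, "roll": 0, "fingers": 0.093}
    - {"x": 0, "y": 0, "z": 0, "roll": 0, "fingers": 0.093}

```text
clock: 1.5
ee_pos: [488.2, -384.9, 182.2]
tool_rot: [0.001, 0.998, 0.07, -0.001]
contact_force: [-0.3, 0.4, -1.3]
width: 92.9
gripper_force: 0.0
```

Run:
```python
from h import *
f=grab('wrist');s=ctrl.sense();print(s['ee_pos'],s['tool_rot'],s['clock'],s['joint_positions'].round(2))
for p in [(489.5,-382,17),(579.6,-369,34),(607.4,-327,34),(615.2,-402.4,34)]: print(p,proj(f,np.array(p))*1.5625)
cv2.imwrite('pics/w2.png',cv2.cvtColor(cv2.resize(f['frame'],(800,600),interpolation=cv2.INTER_CUBIC),cv2.COLOR_RGB2BGR))
```

```text
[ 488.13261125 -385.02683858  182.23535526] [ 5.31653809e-04  9.97589028e-01  6.93941484e-02 -5.48175948e-04] 1.55 [ 0.63  0.57  0.    1.51  0.    1.06 -0.8 ]
(489.5, -382, 17) [397.37334445 263.58848069]
(579.6, -369, 34) [396.69777893 151.38474581]
(607.4, -327, 34) [346.01627859 104.20348931]
(615.2, -402.4, 34) [447.49146833 108.26092556]
```

View pics/w2.png

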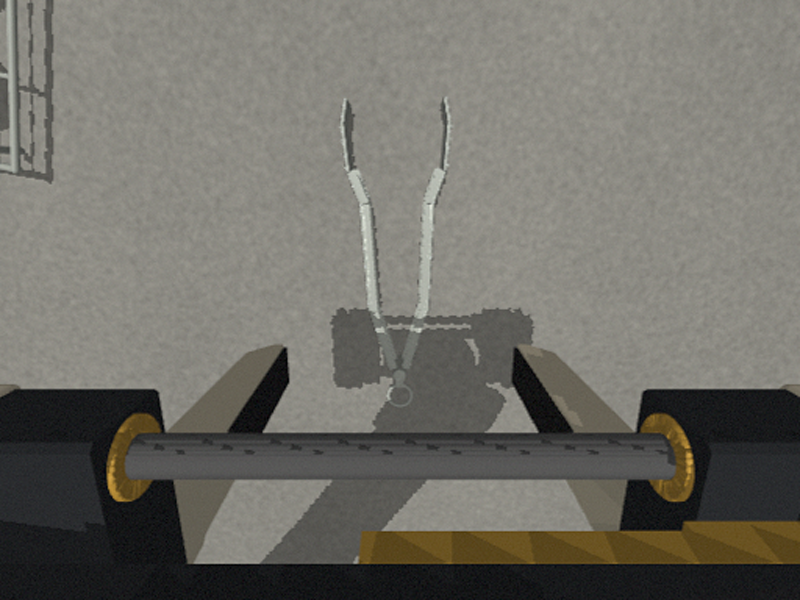

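In the wrist view the head tips are at (346,98) and (446,98), and the hinge barrel at (400,376). The tongs stand straight in the view.

Run:
```python
from h import *
f=grab('wrist');s=1.5625
P=lambda u,v,z:ray(f,(u+.5)/s-.5,(v+.5)/s-.5,z)
l,r,h=P(346,98,34),P(446,98,34),P(399.5,376,34)
m=(l+r)/2;d=(m-h)[:2];print(l,r,h,np.linalg.norm(l-r),np.linalg.norm(d),np.arctan2(d[1],d[0]))
d/=np.linalg.norm(d);print('grip',m[:2]-123*d,h[:2]+105*d)
# arms at grip
print(P(366,230,30),P(430,230,30))
print(proj(f,np.array([*(h[:2]+105*d),30]))*s)
```

```text
[ 611.77845227 -326.51574042   34.        ] [ 622.10810477 -400.09153565   34.        ] [ 392.95002792 -397.22151999   34.        ] 74.297371183218 226.5466817865307 0.15028200653675905
grip [ 495.3296243  -381.71882491] [ 496.76656201 -381.50123851]
[ 516.29924186 -352.4611059    30.        ] [ 523.51372766 -404.04888304   30.        ]
[397.76520335 258.03225083]
```

apply_moves:
  series:
    - {"x": 0.007, "y": -0.0025, "z": 0.02, "roll": -0.5, "fingers": 0.093}
    - {"x": 0, "y": 0, "z": 0.04, "roll": 0, "fingers": 0.093}
    - {"x": 0, "y": 0, "z": 0.04, "roll": 0, "fingers": 0.093}
    - {"x": 0, "y": 0, "z": 0.035, "roll": 0, "fingers": 0.093}
    - {"x": 0, "y": 0, "z": 0.025, "roll": 0, "fingers": 0.093}
    - {"x": 0, "y": 0, "z": 0.01, "roll": 0, "fingers": 0.093}
    - {"x": 0, "y": 0, "z": 0.006, "roll": 0, "fingers": 0.093}
    - {"x": 0, "y": 0, "z": 0, "roll": 0, "fingers": 0.093}

```text
clock: 2.4
ee_pos: [496.3, -380.2, 6.5]
tool_rot: [0.0, 0.997, 0.075, 0.0]
contact_force: [-0.4, 0.3, 0.5]
width: 93.1
gripper_force: 0.0
```

apply_moves:
  series:
    - {"x": 0, "y": 0, "z": 0, "roll": 0, "fingers": 0.07}
    - {"x": 0, "y": 0, "z": 0, "roll": 0, "fingers": 0.064}
    - {"x": 0, "y": 0, "z": 0, "roll": 0, "fingers": 0.06}
    - {"x": 0, "y": 0, "z": 0, "roll": 0, "fingers": 0.056}
    - {"x": 0, "y": 0, "z": 0, "roll": 0, "fingers": 0.053}
    - {"x": 0, "y": 0, "z": 0, "roll": 0, "fingers": 0.05}
    - {"x": 0, "y": 0, "z": 0, "roll": 0, "fingers": 0.05}
    - {"x": 0, "y": 0, "z": 0, "roll": 0, "fingers": 0.05}

```text
clock: 3.2
ee_pos: [496.4, -379.4, 6.2]
tool_rot: [-0.0, 0.997, 0.075, -0.0]
contact_force: [-0.5, -0.0, -0.3]
width: 50.1
gripper_force: 0.0
```

The opening is 50 mm but the grip force reads 0, so I'll check with a picture.

Run:
```python
from h import *
f=grab('wrist');s=ctrl.sense();print(s['gripper_force'],s['width'],s['contact_force'])
cv2.imwrite('pics/w3.png',cv2.cvtColor(cv2.resize(f['frame'],(800,600),interpolation=cv2.INTER_CUBIC),cv2.COLOR_RGB2BGR))
```

```text
0.0 50.287062400145096 [-0.2138645  -0.57149545  0.02324877]
```

View pics/w3.png

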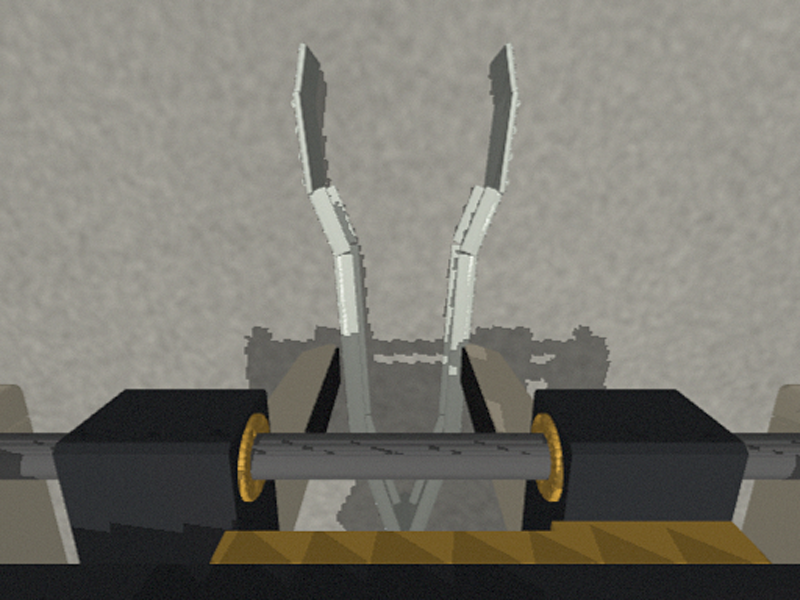

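The fingers straddle the arms just ahead of the hinge V. The head tips are at (304,46) and (510,46). I'll work out where the tongs are relative to the tool.

Run:
```python
from h import *
f=grab('wrist');s=1.5625
P=lambda u,v,z:ray(f,(u+.5)/s-.5,(v+.5)/s-.5,z)
l,r=P(304,46,34),P(510,46,34)
st=ctrl.sense();m=(l+r)/2
print(l,r,np.linalg.norm(l-r),m)
q=st['tool_rot'];yaw=2*np.arctan2(q[2],q[1]);d=np.array([np.cos(yaw),np.sin(yaw)]);e=np.array([d[1],-d[0]])
w=(m[:2]-st['ee_pos'][:2]);print('ahead',w@d,'side',w@e,yaw)
a,b=P(342,380,30),P(463,380,30)
print('arm out',np.linalg.norm(a-b),((a+b)/2-m)[:2]@d)
print('pixel of pad pt',proj(f,np.array([*st['ee_pos'][:2],25]))*s, proj(f,np.array([*(st['ee_pos'][:2]+25*e),25]))*s)
```

```text
[ 610.61912937 -326.01686949   34.        ] [ 621.83834052 -399.45547379   34.        ] 74.29064073053894 [ 616.22873495 -362.73617164   34.        ]
ahead 121.00945272526005 side 1.5258777662753296 0.1511281407806012
arm out 54.95080316931896 -134.40254950574771
pixel of pad pt [401.84447978 348.04769602] [456.57378277 348.04420161]
```

Run:
```python
from h import *
f=grab('wrist');s=1.5625
st=ctrl.sense();p=st['ee_pos'];q=st['tool_rot'];yaw=2*np.arctan2(q[2],q[1]);d=np.array([np.cos(yaw),np.sin(yaw),0]);e=np.array([d[1],-d[0],0])
for z in (0,20,40,60):
  for a in (7.5,-7.5): print(z,a,[(proj(f,p+d*a+e*y+[0,0,z])*s).round(0) for y in (-25,25)])
T=f['world_to_cam'];R=T[:3,:3];print('cam rel tcp',-R.T@T[:3,3]-p,'view',-R[2], 'K',f['intrinsics'][0])
b=f['frame'][205:320,170:330]
cv2.imwrite('pics/w4.png',cv2.cvtColor(cv2.resize(b,None,fx=5,fy=5,interpolation=cv2.INTER_CUBIC),cv2.COLOR_RGB2BGR))
```

```text
0 7.5 [array([351., 319.]), array([452., 319.])]
0 -7.5 [array([352., 348.]), array([451., 348.])]
20 7.5 [array([346., 334.]), array([457., 334.])]
20 -7.5 [array([347., 364.]), array([456., 364.])]
40 7.5 [array([340., 351.]), array([464., 351.])]
40 -7.5 [array([342., 385.]), array([462., 385.])]
60 7.5 [array([333., 373.]), array([472., 373.])]
60 -7.5 [array([335., 410.]), array([470., 410.])]
cam rel tcp [ 75.77415413  12.65707882 203.66253476] view [-0.2710149  -0.04213411 -0.96165256] K [278.62731816   0.         255.85722176]
```

View pics/w4.png

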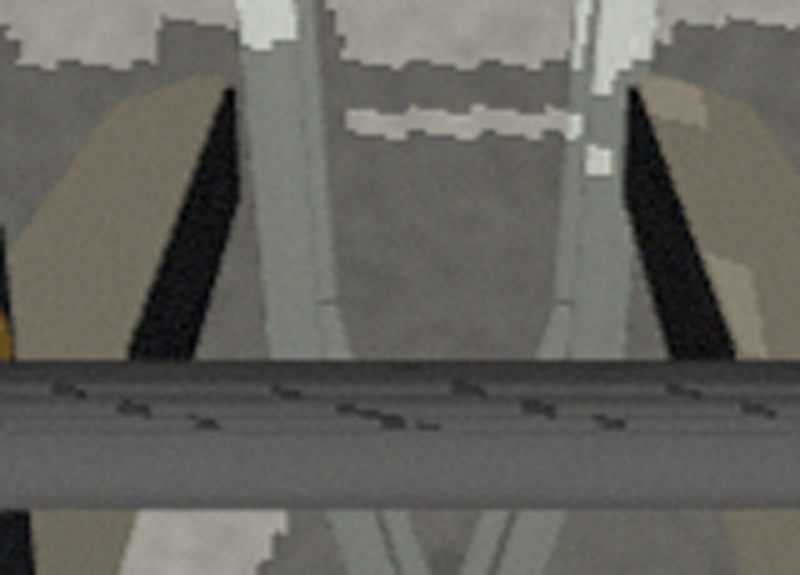

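The pad ends show about 38 mm above where the reported TCP should be, and they closed to 50 mm without touching the arms. So the fingertips are really at about z 44, over the tongs. I'll open and go down in small steps, watching the force.

apply_moves:
  series:
    - {"x": -0.002, "y": 0.001, "z": 0, "roll": 0, "fingers": 0.08}
    - {"x": 0, "y": 0, "z": 0, "roll": 0, "fingers": 0.08}
    - {"x": 0, "y": 0, "z": 0, "roll": 0, "fingers": 0.08}
    - {"x": 0, "y": 0, "z": 0.003, "roll": 0, "fingers": 0.08}
    - {"x": 0, "y": 0, "z": 0.003, "roll": 0, "fingers": 0.08}
    - {"x": 0, "y": 0, "z": 0.002, "roll": 0, "fingers": 0.08}
    - {"x": 0, "y": 0, "z": 0, "roll": 0, "fingers": 0.08}

```text
clock: 4.05
ee_pos: [494.2, -380.5, -2.3]
tool_rot: [-0.0, 0.997, 0.076, -0.0]
contact_force: [0.4, 0.3, -0.6]
width: 79.7
gripper_force: 0.0
```

TCP reads below the counter with no contact, which confirms it. I'll continue.

apply_moves:
  series:
    - {"x": 0, "y": 0, "z": 0.005, "roll": 0, "fingers": 0.08}
    - {"x": 0, "y": 0, "z": 0.005, "roll": 0, "fingers": 0.08}
    - {"x": 0, "y": 0, "z": 0.005, "roll": 0, "fingers": 0.08}
    - {"x": 0, "y": 0, "z": 0.003, "roll": 0, "fingers": 0.08}
    - {"x": 0, "y": 0, "z": 0, "roll": 0, "fingers": 0.08}

```text
clock: 4.55
ee_pos: [494.1, -380.4, -20.5]
tool_rot: [-0.0, 0.997, 0.075, -0.001]
contact_force: [-0.2, 0.6, 0.6]
width: 79.9
gripper_force: 0.0
```

apply_moves:
  series:
    - {"x": 0, "y": 0, "z": 0.004, "roll": 0, "fingers": 0.08}
    - {"x": 0, "y": 0, "z": 0.003, "roll": 0, "fingers": 0.08}
    - {"x": 0, "y": 0, "z": 0, "roll": 0, "fingers": 0.08}

```text
clock: 4.85
ee_pos: [494.2, -380.5, -27.2]
tool_rot: [-0.0, 0.997, 0.075, -0.0]
contact_force: [-0.4, -0.2, 0.6]
width: 80.1
gripper_force: 0.0
```

Run:
```python
from h import *
f=grab('wrist');s=ctrl.sense();print(s['ee_pos'],s['contact_force'],s['clock'])
cv2.imwrite('pics/w5.png',cv2.cvtColor(cv2.resize(f['frame'],(800,600),interpolation=cv2.INTER_CUBIC),cv2.COLOR_RGB2BGR))
```

```text
[ 494.37149807 -380.64824735  -26.98753371] [-0.73000955  0.42933569 -0.33003165] 4.9
```

View pics/w5.png

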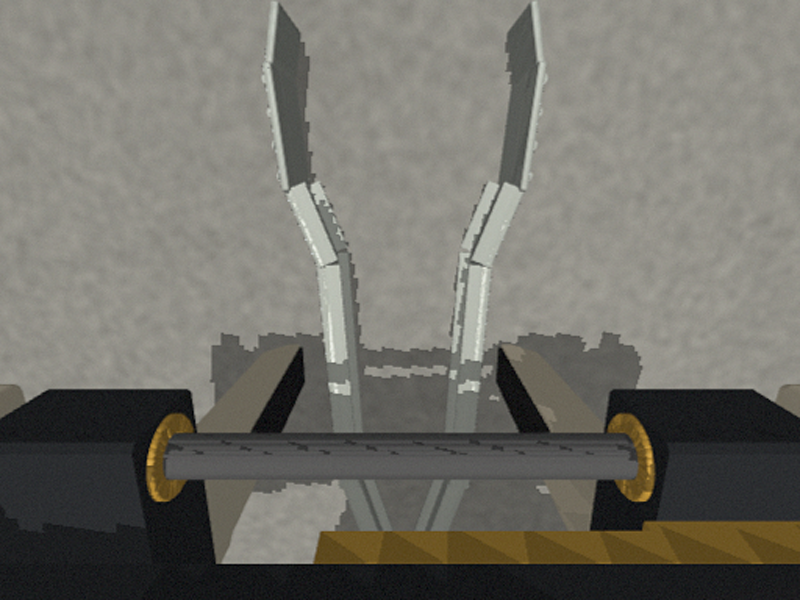

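The fingers (302 and 500) are centred on the arms (mid-column 402), and the tips are now at about z 11. I'll go 6 mm lower, then close to 50 mm.

apply_moves:
  series:
    - {"x": 0, "y": 0, "z": 0.003, "roll": 0, "fingers": 0.08}
    - {"x": 0, "y": 0, "z": 0.003, "roll": 0, "fingers": 0.08}
    - {"x": 0, "y": 0, "z": 0, "roll": 0, "fingers": 0.07}
    - {"x": 0, "y": 0, "z": 0, "roll": 0, "fingers": 0.064}
    - {"x": 0, "y": 0, "z": 0, "roll": 0, "fingers": 0.06}

```text
clock: 5.4
ee_pos: [494.6, -380.8, -32.7]
tool_rot: [0.0, 0.997, 0.075, 0.0]
contact_force: [0.1, -0.2, 0.3]
width: 62.0
gripper_force: 0.0
```

apply_moves:
  series:
    - {"x": 0, "y": 0, "z": 0, "roll": 0, "fingers": 0.057}
    - {"x": 0, "y": 0, "z": 0, "roll": 0, "fingers": 0.055}
    - {"x": 0, "y": 0, "z": 0, "roll": 0, "fingers": 0.053}
    - {"x": 0, "y": 0, "z": 0, "roll": 0, "fingers": 0.051}
    - {"x": 0, "y": 0, "z": 0, "roll": 0, "fingers": 0.05}
    - {"x": 0, "y": 0, "z": 0, "roll": 0, "fingers": 0.05}

```text
clock: 6.0
ee_pos: [494.9, -380.7, -32.6]
tool_rot: [0.0, 0.997, 0.075, 0.0]
contact_force: [1.2, 0.1, 0.3]
width: 50.5
gripper_force: 8.7
```

Gripped at 8.7 N. Lifting gently.

apply_moves:
  series:
    - {"x": 0, "y": 0, "z": -0.005, "roll": 0, "fingers": 0.05}
    - {"x": 0, "y": 0, "z": -0.015, "roll": 0, "fingers": 0.05}
    - {"x": 0, "y": 0, "z": -0.025, "roll": 0, "fingers": 0.05}
    - {"x": 0, "y": 0, "z": -0.03, "roll": 0, "fingers": 0.05}
    - {"x": 0, "y": 0, "z": -0.025, "roll": 0, "fingers": 0.05}
    - {"x": 0, "y": 0, "z": -0.015, "roll": 0, "fingers": 0.05}
    - {"x": 0, "y": 0, "z": -0.005, "roll": 0, "fingers": 0.05}
    - {"x": 0, "y": 0, "z": 0, "roll": 0, "fingers": 0.05}

```text
clock: 6.8
ee_pos: [494.7, -381.1, 88.4]
tool_rot: [0.001, 0.997, 0.075, 0.001]
contact_force: [-0.1, 0.1, -1.5]
width: 50.5
gripper_force: 8.1
```

```bash
cat > plan.py <<'E'
from h import *
def tgt(bx,by,yaw,ahead=91,side=0):
    st=ctrl.sense();p=st['ee_pos'];q=st['tool_rot'];y0=2*np.arctan2(q[2],q[1])
    D=lambda y:np.array([np.cos(y),np.sin(y)]);E_=lambda y:np.array([np.sin(y),-np.cos(y)])
    g=np.array([bx,by])-ahead*D(yaw)-side*E_(yaw);w=g-p[:2]
    print('pos',p.round(1),'grip target',g.round(1),'roll deg',np.degrees(y0-yaw).round(2),'tool shift now',(w@D(y0)).round(1),(w@E_(y0)).round(1),'after roll',(w@D(yaw)).round(1),(w@E_(yaw)).round(1))
E
python3 - <<'E'
from plan import *
tgt(603,167,-0.07)
s=ctrl.sense();print(s['gripper_force'],s['contact_force'],s['width'],s['ft_torque'])
f=grab('wrist');g=grab('scene')
cv2.imwrite('pics/w6.png',cv2.cvtColor(np.vstack([cv2.resize(f['frame'],(400,300)),cv2.resize(g['frame'],(400,300))]),cv2.COLOR_RGB2BGR))
E
```

```text
pos [ 494.7 -381.1   88.4] grip target [512.2 173.4] roll deg 12.65 tool shift now 100.7 -545.5 after roll -21.3 -554.3
8.124886751174927 [-0.10832972  0.0662083  -1.46282172] 50.548658968820476 [ 0.03194932 -0.00575287  0.01623864]
```

View pics/w6.png

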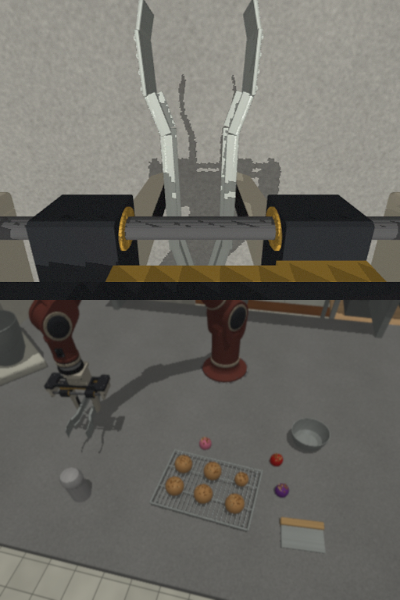

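Both tongs arms are held level, with the heads forward at the top of the wrist view. The scene view shows everything else undisturbed. I'll carry the tongs over to the bun.

apply_moves:
  series:
    - {"x": 0, "y": 0, "z": 0, "roll": 4, "fingers": 0.05}
    - {"x": 0, "y": 0, "z": 0, "roll": 5, "fingers": 0.05}
    - {"x": 0, "y": 0, "z": 0, "roll": 3.6, "fingers": 0.05}
    - {"x": 0, "y": -0.01, "z": 0, "roll": 0, "fingers": 0.05}
    - {"x": -0.004, "y": -0.02, "z": 0, "roll": 0, "fingers": 0.05}
    - {"x": -0.004, "y": -0.03, "z": 0, "roll": 0, "fingers": 0.05}
    - {"x": -0.005, "y": -0.035, "z": 0, "roll": 0, "fingers": 0.05}
    - {"x": -0.005, "y": -0.035, "z": 0, "roll": 0, "fingers": 0.05}

```text
clock: 7.7
ee_pos: [484.8, -247.5, 86.5]
tool_rot: [-0.001, 0.999, -0.034, -0.001]
contact_force: [0.3, 0.6, -0.8]
width: 50.2
gripper_force: 8.1
```

apply_moves:
  series:
    - {"x": -0.003, "y": -0.035, "z": 0, "roll": 0, "fingers": 0.05}
    - {"x": 0, "y": -0.035, "z": 0, "roll": 0, "fingers": 0.05}
    - {"x": 0, "y": -0.035, "z": 0, "roll": 0, "fingers": 0.05}
    - {"x": 0, "y": -0.035, "z": 0, "roll": 0, "fingers": 0.05}
    - {"x": 0, "y": -0.035, "z": 0, "roll": 0, "fingers": 0.05}
    - {"x": 0, "y": -0.035, "z": 0, "roll": 0, "fingers": 0.05}
    - {"x": 0, "y": -0.035, "z": 0, "roll": 0, "fingers": 0.05}
    - {"x": 0, "y": -0.035, "z": 0, "roll": 0, "fingers": 0.05}

```text
clock: 8.5
ee_pos: [500.7, 31.9, 86.8]
tool_rot: [-0.0, 0.999, -0.033, -0.001]
contact_force: [0.2, 0.2, -0.8]
width: 50.3
gripper_force: 8.1
```

apply_moves:
  series:
    - {"x": 0, "y": -0.035, "z": 0, "roll": 0, "fingers": 0.05}
    - {"x": 0, "y": -0.035, "z": 0, "roll": 0, "fingers": 0.05}
    - {"x": 0, "y": -0.03, "z": 0, "roll": 0, "fingers": 0.05}
    - {"x": 0, "y": -0.02, "z": 0, "roll": 0, "fingers": 0.05}
    - {"x": 0, "y": -0.01, "z": 0, "roll": 0, "fingers": 0.05}
    - {"x": 0, "y": 0, "z": 0, "roll": 0, "fingers": 0.05}
    - {"x": 0, "y": 0, "z": 0, "roll": 0, "fingers": 0.05}

```text
clock: 9.2
ee_pos: [510.3, 157.9, 87.0]
tool_rot: [0.001, 0.999, -0.035, -0.0]
contact_force: [0.2, -0.4, -1.0]
width: 50.3
gripper_force: 8.1
```

Run:
```python
from plan import *
tgt(603,167,-0.07)
s=ctrl.sense();print(s['gripper_force'],s['contact_force'],s['width'],s['tool_rot'])
f=grab('wrist');I=f['frame']
hsv=cv2.cvtColor(I,cv2.COLOR_RGB2HSV)
m=((hsv[...,0]>4)&(hsv[...,0]<22)&(hsv[...,1]>90)).astype(np.uint8);m[235:]=0
m=cv2.morphologyEx(m,cv2.MORPH_CLOSE,np.ones((7,7),np.uint8))
n,_,S,C=cv2.connectedComponentsWithStats(m)
for i in range(1,n):
  if S[i,4]>60:
    x,y,w,h,a=S[i];u,v=x+w/2-.5,y+h/2-.5
    print(S[i],C[i].round(0),ray(f,u,v,48).round(1))
cv2.imwrite('pics/w7.png',cv2.cvtColor(cv2.resize(I,(800,600),interpolation=cv2.INTER_CUBIC),cv2.COLOR_RGB2BGR))
```

```text
pos [510.3 157.9  87. ] grip target [512.2 173.4] roll deg 0.02 tool shift now 0.8 -15.5 after roll 0.8 -15.5
8.125273883342743 [ 0.15606759 -0.37529373 -1.00602613] 50.34647682250547 [ 6.88135247e-04  9.99394526e-01 -3.47840738e-02 -4.20349391e-04]
[  0   0  78  15 599] [26.  4.] [674.  313.3  48. ]
[339   0  48  10 330] [361.   3.] [658.8  67.2  48. ]
[454   0  58  11 461] [480.   4.] [652.2 -24.1  48. ]
[ 430   49   82   77 5102] [474.  88.] [593.3 -23.4  48. ]
[ 328   50   66   77 3973] [359.  88.] [598.8  66.7  48. ]
[ 210   59   53   57 2381] [236.  87.] [606.6 168.5  48. ]
[ 72  89  41  39 792] [ 92. 109.] [598.5 289.7  48. ]
[129 211  35  24 503] [144. 224.] [493.6 263.1  48. ]
[382 218  34  17 365] [399. 228.] [473.5  26.8  48. ]
```

View pics/w7.png

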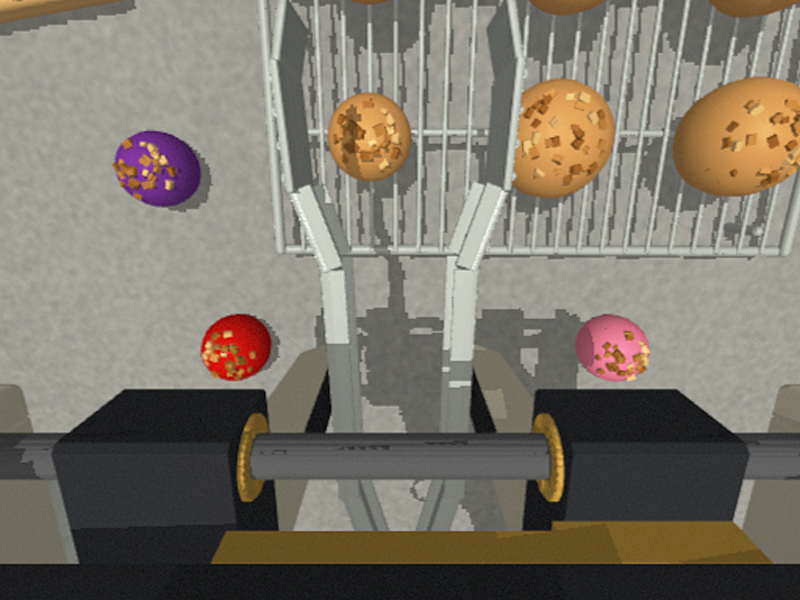

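The small bun is at (369,137), i.e. world (606,168.5), which agrees with the top view's (604,168). It stands between the heads but needs a sideways shift of about 17 mm. The neighbour bun at (560,138) clears the right head after that shift. I'll shift, then descend.

apply_moves:
  series:
    - {"x": 0.001, "y": -0.009, "z": 0, "roll": 0, "fingers": 0.05}
    - {"x": 0.0015, "y": -0.0085, "z": 0, "roll": 0, "fingers": 0.05}
    - {"x": 0, "y": 0, "z": 0, "roll": 0, "fingers": 0.05}
    - {"x": 0, "y": 0, "z": 0.01, "roll": 0, "fingers": 0.05}
    - {"x": 0, "y": 0, "z": 0.015, "roll": 0, "fingers": 0.05}
    - {"x": 0, "y": 0, "z": 0.01, "roll": 0, "fingers": 0.05}
    - {"x": 0, "y": 0, "z": 0, "roll": 0, "fingers": 0.05}

```text
clock: 9.95
ee_pos: [512.8, 175.8, 50.4]
tool_rot: [0.001, 0.999, -0.035, -0.002]
contact_force: [-0.3, 0.1, -1.3]
width: 50.5
gripper_force: 8.1
```

```bash
cat > m.py <<'E'
from plan import *
tgt(605,168.3,-0.07,side=0.45)
s=ctrl.sense();print(s['gripper_force'],s['contact_force'],s['width'])
f=grab('wrist');I=f['frame']
hsv=cv2.cvtColor(I,cv2.COLOR_RGB2HSV)
m=((hsv[...,0]>4)&(hsv[...,0]<22)&(hsv[...,1]>90)).astype(np.uint8);m[235:]=0
m=cv2.morphologyEx(m,cv2.MORPH_CLOSE,np.ones((5,5),np.uint8))
n,_,S,C=cv2.connectedComponentsWithStats(m)
for i in range(1,n):
  if S[i,4]>600:
    x,y,w,h,a=S[i];u,v=x+w/2-.5,y+h/2-.5
    print(S[i],ray(f,u,v,48).round(1))
p=s['ee_pos'];q=s['tool_rot'];y0=2*np.arctan2(q[2],q[1]);d=np.array([np.cos(y0),np.sin(y0)]);e=np.array([d[1],-d[0]])
print('heads centre px',proj(f,np.array([*(p[:2]+91*d+.45*e),p[2]+32.6+17])),'yaw',y0)
E
python3 m.py
```

```text
pos [512.8 175.8  50.4] grip target [514.3 175.1] roll deg 0.05 tool shift now 1.5 0.6 after roll 1.5 0.6
8.12449112534523 [-0.32280819  0.13999576 -1.34479355] 50.51181118075059
[ 352   40   97   92 6826] [599.3  70.6  48. ]
[ 228   51   63   68 3344] [606.7 168.2  48. ]
[ 484   54   28   74 1468] [591.3   2.3  48. ]
[ 65  89  48  43 824] [598.  289.8  48. ]
heads centre px [259.09386282  82.25374393] yaw -0.06918142305508027
```

The bun is centred between the heads. Final descent, watching the force.

apply_moves:
  series:
    - {"x": 0.001, "y": 0, "z": 0.01, "roll": 0, "fingers": 0.05}
    - {"x": 0, "y": 0, "z": 0.014, "roll": 0, "fingers": 0.05}
    - {"x": 0, "y": 0, "z": 0.01, "roll": 0, "fingers": 0.05}
    - {"x": 0, "y": 0, "z": 0.006, "roll": 0, "fingers": 0.05}
    - {"x": 0, "y": 0, "z": 0, "roll": 0, "fingers": 0.05}

```text
clock: 10.5
ee_pos: [514.9, 176.4, 11.4]
tool_rot: [0.0, 0.999, -0.034, -0.001]
contact_force: [0.8, 0.1, -0.6]
width: 50.7
gripper_force: 8.1
```

apply_moves:
  series:
    - {"x": 0, "y": 0, "z": 0.004, "roll": 0, "fingers": 0.05}
    - {"x": 0, "y": 0, "z": 0.0035, "roll": 0, "fingers": 0.05}
    - {"x": 0, "y": 0, "z": 0, "roll": 0, "fingers": 0.05}

```text
clock: 10.8
ee_pos: [515.3, 176.6, 4.6]
tool_rot: [0.0, 0.999, -0.034, -0.0]
contact_force: [-0.7, -0.0, -1.9]
width: 50.5
gripper_force: 8.1
```

```bash
python3 m.py
```

```text
pos [515.3 176.6   4.6] grip target [514.3 175.1] roll deg 0.07 tool shift now -0.9 1.6 after roll -0.9 1.6
8.124722242355347 [-0.67292811 -0.036627   -1.88798155] 50.45926217184284
[  379    23   133   119 12396] [599.7  69.8  48. ]
[ 221   38   82   88 5600] [606.7 168.4  48. ]
[  18   88   61   53 1220] [598.  287.5  48. ]
heads centre px [258.87594689  81.90605448] yaw -0.06880409922241788
```

apply_moves:
  series:
    - {"x": 0, "y": 0.001, "z": 0.002, "roll": 0, "fingers": 0.05}
    - {"x": 0, "y": 0, "z": 0, "roll": 0, "fingers": 0.048}
    - {"x": 0, "y": 0, "z": 0, "roll": 0, "fingers": 0.046}
    - {"x": 0, "y": 0, "z": 0, "roll": 0, "fingers": 0.044}
    - {"x": 0, "y": 0, "z": 0, "roll": 0, "fingers": 0.042}
    - {"x": 0, "y": 0, "z": 0, "roll": 0, "fingers": 0.04}
    - {"x": 0, "y": 0, "z": 0, "roll": 0, "fingers": 0.038}
    - {"x": 0, "y": 0, "z": 0, "roll": 0, "fingers": 0.034}

```text
clock: 11.65
ee_pos: [515.4, 175.5, 2.8]
tool_rot: [0.0, 0.999, -0.034, 0.0]
contact_force: [-0.7, 0.8, -1.4]
width: 38.6
gripper_force: 30.0
```

apply_moves:
  series:
    - {"x": 0, "y": 0, "z": 0, "roll": 0, "fingers": 0.03}
    - {"x": 0, "y": 0, "z": 0, "roll": 0, "fingers": 0.025}
    - {"x": 0, "y": 0, "z": 0, "roll": 0, "fingers": 0.02}
    - {"x": 0, "y": 0, "z": 0, "roll": 0, "fingers": 0.02}

```text
clock: 12.05
ee_pos: [515.3, 175.6, 2.8]
tool_rot: [-0.0, 0.999, -0.034, 0.0]
contact_force: [-0.1, -0.3, -1.0]
width: 38.4
gripper_force: 30.0
```

The fingers stopped at 38.4 mm with 30 N, as expected with the tongs closed on the bun. Lifting gently.

apply_moves:
  series:
    - {"x": 0, "y": 0, "z": -0.004, "roll": 0, "fingers": 0.02}
    - {"x": 0, "y": 0, "z": -0.01, "roll": 0, "fingers": 0.02}
    - {"x": 0, "y": 0, "z": -0.016, "roll": 0, "fingers": 0.02}
    - {"x": 0, "y": 0, "z": -0.02, "roll": 0, "fingers": 0.02}
    - {"x": 0, "y": 0, "z": -0.02, "roll": 0, "fingers": 0.02}
    - {"x": 0, "y": 0, "z": -0.02, "roll": 0, "fingers": 0.02}
    - {"x": 0, "y": 0, "z": -0.02, "roll": 0, "fingers": 0.02}
    - {"x": 0, "y": 0, "z": -0.02, "roll": 0, "fingers": 0.02}

```text
clock: 12.85
ee_pos: [515.2, 175.7, 134.5]
tool_rot: [-0.0, 0.999, -0.034, 0.0]
contact_force: [-0.2, 0.2, -2.6]
width: 38.3
gripper_force: 30.0
```

apply_moves:
  series:
    - {"x": 0, "y": 0, "z": -0.016, "roll": 0, "fingers": 0.02}
    - {"x": 0, "y": 0, "z": -0.01, "roll": 0, "fingers": 0.02}
    - {"x": 0, "y": 0, "z": -0.004, "roll": 0, "fingers": 0.02}
    - {"x": 0, "y": 0, "z": 0, "roll": 0, "fingers": 0.02}
    - {"x": 0, "y": 0, "z": 0, "roll": 0, "fingers": 0.02}
    - {"x": 0, "y": 0, "z": 0, "roll": 0, "fingers": 0.02}

```text
clock: 13.45
ee_pos: [514.7, 175.4, 161.9]
tool_rot: [0.0, 0.999, -0.034, -0.001]
contact_force: [-0.4, -0.1, -0.9]
width: 38.2
gripper_force: 30.0
```

```bash
python3 m.py
python3 - <<'E'
from h import *
s=ctrl.sense();print(s['clock'],s['ee_pos'],abs(s['qd']).max())
f=grab('scene');print([proj(f,np.array(p)).round(0) for p in [(606,168,48),(606,168,200)]])
f=grab('top');I=f['frame'];b=I[100:215,150:320]
g=grab('scene')['frame']
E
```

```text
pos [514.7 175.4 161.9] grip target [514.3 175.1] roll deg 0.07 tool shift now -0.4 0.4 after roll -0.4 0.4
29.972003996372223 [-0.3519828 -0.1344561 -0.9341932] 38.1970315943936
[  18    0  118   45 3164] [689.4 345.7  48. ]
[ 229    0   59   33 1461] [682.3 162.6  48. ]
[ 328    0   62   38 1875] [673.2  61.7  48. ]
[ 417    0   72   39 2191] [666.3 -32.9  48. ]
[ 213   38   83   88 5707] [621.1 170.9  48. ]
[ 319   69   57   57 2543] [598.6  71.7  48. ]
[ 406   68   66   57 2919] [592.8 -27.1  48. ]
heads centre px [258.91578871  82.05740149] yaw -0.06879496145223506
13.5 [514.79632518 175.45247554 161.96613458] 0.0033518298623925104
[array([309., 228.]), array([316., 189.])]
```

The bun keeps its full size between the heads in the wrist view after a 160 mm lift, so it came up with the tongs. The neighbours are unmoved and the arm is still.

```bash
python3 -c "
from workcell import ctrl
print(ctrl.finish_job())"
```

```text
the job is handed in; nothing more can be done
None
```

The small bun is held still in the closed tongs about 16 cm above the rack, the neighbouring buns measured unmoved, and the job was handed in at about 13.5 s.

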